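# Set the dust extractor to its third click and start it

## Robot

A 6-joint arm with a two-finger parallel gripper is mounted at the origin on a cart in front of the work surface, level with it; the furniture and walls round the work are solid. World frame = base frame: x ahead of the robot, y to its left, z up, the work surface at z = 0. Lengths are in m, angles in rad, forces in N, time in s.
With the tool pointing down it reaches from about 0.325 to 0.875 m from the base axis. Payload 4.4 kg.
Tool frame: the origin (TCP) lies at the very end of the fingers, on their centre line; the grasp point (between the pads) lies 19 mm behind it (bot.tcp_to_grasp is the z of the grasp point in the tool frame, in m); z points along the fingers, y is the line along which they close (so a half turn about z gives the same grasp; the last joint's range is limited). The gripper opens to 85 mm and grips with 20 to 120 N. Pads are 22 mm wide; open, the fingers measure 114 mm over their backs; the gripper's body (76 mm by 85 mm) begins 54 mm behind the grasp point. The pads swing forward as they close: fully open they stand 13 mm farther back than shut.
Start: joints at [-1.29, 0.207, 1.542, -0, 1.393, -0.15], TCP at [0.24, -0.522, 0.231] pointing down, gripper open.
Joint ranges: [-2.73, 2.73], [-0.86, 2.22], [0.23, 2.46], [-1.11, 4.25], [0.08, 2.63], [-2.82, 2.82]. Speed limits (rad/s): [2.79, 2.79, 3.14, 3.14, 3.14, 3.14].

## Interface

Orientations are given as a unit quaternion [x, y, z, w].
In Python, from plant import bot, viewer gives the robot as it stands.
- The arm moves only by the tool step_arm, never from a script. Its argument "rows" is one flat list of numbers, 7 for each row, row after row: the opening, from -1 (shut) to 1 (fully open), so that 0 is half open, then the shift along the tool's x, y, z normalised to -1 to 1, where 1 is 15 cm, then the turn, a rotation vector about the tool's x, y, z normalised to -1 to 1, where 1 is pi rad. A call has 1 to 20 rows; each row is the pose to reach, as a shift and turn from the pose commanded when the call began, along the tool's axes at that moment, turning the shorter way round; what a row does not reach only later rows make up. A row lasts 1/12 s, in which the tool goes at most 41.7 mm and 7.16 degrees, less where a joint would pass 70% of its speed; a pose out of reach is approached as far as the arm can. A call with a number of a shift or a turn outside -1 to 1 is refused whole. A call with a gripper value outside its range is refused whole. The fingers move at their own pace and stop on an object; "newtons" is the grip in N (left out, the last holds). Time passes only in rows, so rows that repeat a pose let the fingers close. It gives the time, the measured TCP pose, the force, the opening and the grip force at its end, in the units of the state.
- bot.state(): the state, without advancing time (a new reading comes with each control period).
- viewer.get_image(name): name is "scene" or "top"; returns the picture (384x512x3 uint8, red, green, blue); there is no depth.
- viewer.get_calibration(name): a dict with "fx", "fy", "cx", "cy" (pixels), "R" (3x3) and "t" (3): a world point X has camera coordinates R X + t. Camera axes: x right, y down, z forward; pixel columns grow to the right and rows downward; lengths in m; the calibration is good to about 2 mm. A picture is of the moment at which its call begins. get_calibration takes no time and is no camera call.
- bot.hand_in(): hands the job in; it is judged then, once.
Trained networks look in the newest picture that a camera, given by its name, has taken for a name from the list of things; names that differ only in an ending like _2 or _b are one class to them, and where a whole thing is asked for, a point or a joint stands for the part that bears it (a point fixed in the world has none). Each returns a list of dicts, best first, with "score" (0 to 1); they miss things now and then, are a little off and sometimes report something else, mostly with a low value. They report only what shows in the picture. A call takes as long as a camera call. They do not tell look-alikes from the thing itself.
- viewer.look_for(label, camera): "point" ([x, y, z] in m, in world coordinates, good to about 4 mm: the middle of the surface that is visible of it).
- viewer.tip_of(label, camera): "point" ([x, y, z] in m, in world coordinates, good to about 4 mm: a listed point, or the origin of a listed thing).
The state is a dict: "time": time; "joint_positions": joint angles; "joint_vel": joint speeds; "joint_efforts": joint torques, N m; "tool_pos": TCP position; "tcp_rot": TCP orientation; "ft_force": force on the tool from outside, world axes, zero at the start; "wrist_torque": the same for the moment, N m; "width": finger opening in m; "grasp_force": force on a finger pad.
Only numpy, scipy, OpenCV 4.12 (cv2) and the standard library are available. Lean on these libraries where they do the work, as an engineer would, in place of code of your own. Each camera call takes 0.05 s, during which the arm holds its last target. There are 200 camera calls.

## Task

Before fettling the casts, set the dust extractor: with the closed fingertips push the upright lever on the grey control box along its slot, away from its end of rest, to the third click - do not let it slip past towards the fourth, and do not pinch it. With the lever left resting in the third notch, press the round start button on the same box fully down and let it spring back, then draw clear. Leave the jar, the bowl and the cast dome standing near it where they are.

Things in the scene. Friction and masses are not known exactly. Their poses are not given: they have to be found in the camera images.
- control_box: Grey steel control box, fixed, 130 (x) x 200 (y) x 60 mm high; origin at the centre of its underside, z up. The lever's straight slot runs along y in its flat top at box x = +25 mm; the round button is on the robot's side of it. Six dark marks along the slot's far side show the notches: rest and five clicks, 15 mm apart.
- lever (a joint): Lever's slide along box +y (seen from the robot, right to left), m. Starts in notch 0 (value 0, box y = -37.5 mm, by a hard stop); clicks 1 to 5 at 0.015, 0.030, 0.045 (third), 0.060, 0.075. From each notch the push rises to 4 to 6 N a quarter of the way on; past half-way (the crest) the lever snaps on by itself into the next notch and stays. Moving mass under 0.8 kg.
- lever_knob (a point): Centre of the lever's black knob, an upright slab 12 mm thick along the slot and 32 mm wide across it, 12 to 36 mm above the box top on a thin stem; 84 mm above the worktop, moves with the lever. The face to push looks to box -y (to the right); the box top behind it is clear.
- start (a joint): Travel of the start button, m: 0 up, 0.006 fully down; a spring returns it, fully down takes about 5 N.
- start_top (a point): Centre of the top of the start button: black, round, 28 mm across, its top 22 mm above the box top (82 mm above the worktop), in a low aluminium housing at box x = -36, y = +30 mm; pressed straight down.
- jar: Loose white plastic jar with a blue screw lid, 65 mm in diameter, 92 mm high, standing beside the box; origin at the centre of its underside. To be left alone.
- bowl: Loose small bowl, 68 mm across, 34 mm high, behind the box; origin at the centre of its underside. To be left alone.
- dome: Loose white cast dome with labyrinth ridges, about 100 mm across, 53 mm high, beyond the left end of the box; origin at the centre of its underside. To be left alone.
There are look-alikes about, which are no part of the job. Several things have the shape of the control_box; the one meant has the colours described above.

How it is judged:
On the way, in this order (a step that is already met when the one before it is completed fails the run):
1. the lever rests in the third notch (value of joint lever between 0.041 and 0.049 m and velocity of joint lever between -0.01 and 0.01 m/s), for 0.3 s.
2. the start button is pressed fully down (value of joint start above 0.0045 m), for 0.1 s.
At the end, for the whole second after the job is handed in: The lever rests within 4 mm of the third notch (0.045 m), the start button was pressed at least 4.5 mm of its 6 mm after that and is up again (under 1.5 mm), and jar, bowl and dome are within 20 mm of where they stood (value of joint lever between 0.041 and 0.049 m and value of joint start below 0.0015 m and distance of each of jar, bowl, dome from where it was at the start of the episode below 0.02 m); the robot touches nothing.
It fails at once if the lever slips past the third notch, over the crest to the fourth (value of joint lever above 0.0525 m).
It fails at once if the lever is pinched (both faces of its knob pressed at once) (contact force between the fingers and lever_c0 above 1.5 N and contact force between the fingers and lever_c1 above 1.5 N).
It fails at once if the button is pressed before the lever is set (value of joint start above 0.003 m and value of joint lever below 0.04 m).
It fails at once if the jar, the bowl or the dome is shifted, lifted or tipped (distance of any of jar, bowl, dome from where it was at the start of the episode above 0.02 m or angle between any of jar, bowl, dome's own z axis and vertical above 0.3 rad).
It also fails if it takes over 61 s, if anything falls off the work surface, if the arm or the gripper's body presses on something with over 40 N, if the wrist force passes 120 N, or if a joint passes its speed limit or range.

## Working session

There is one attempt and no reset: what is moved stays moved. The work goes in short steps, Python scripts to look and compute and a tool call to move; the robot and the scene stay as the last step left them, time stands still between calls to the robot, and variables do not carry over. Pictures are saved under pics/ and viewed, at most 10 in all, crops included, and the job is handed in when it is done.

Besides the shell and the picture viewer there is one more tool, called as name(argument=value, ...), one argument or row to a line, values as JSON. step_arm: Moves the arm, as the interface text tells. Its arguments: {"type":"object","properties":{"rows":{"type":"array","items":{"type":"number","minimum":-1,"maximum":1}},"newtons":{"type":"number"}},"required":["rows"]}

```bash
mkdir -p pics; python3 - <<'E'
from plant import bot, viewer
import cv2,numpy as np
s=bot.state();print(s['time'],s['tool_pos'],s['tcp_rot'],s['width'])
for c in ("scene","top"):
    im=viewer.get_image(c);cv2.imwrite(f'pics/{c}0.png',im[:,:,::-1])
    K=viewer.get_calibration(c);R=np.array(K['R']);t=np.array(K['t'])
    print(c,'cam',(-R.T@t).round(3),K['fx'])
    for l in ("control_box","lever_knob","start_top","jar","bowl","dome"):
        for d in viewer.tip_of(l,c)[:4]:
            p=np.array(d['point']);q=R@p+t
            print(l,round(d['score'],2),p.round(3),(K['fx']*q[0]/q[2]+K['cx']).round(),(K['fy']*q[1]/q[2]+K['cy']).round())
E
```

```text
0.0 [ 0.23986714 -0.52173609  0.23009873] [ 9.76894154e-01  2.13720502e-01 -9.00026871e-05 -1.16255506e-03] 0.08532981165562643
scene cam [-0.087  0.748  0.491] 412.460627526308
control_box 0.9 [ 0.563  0.144 -0.002] 283.0 219.0
control_box 0.71 [ 0.785  0.326 -0.002] 172.0 210.0
lever_knob 0.62 [0.807 0.29  0.085] 177.0 172.0
lever_knob 0.48 [0.593 0.106 0.083] 286.0 179.0
start_top 0.5 [0.528 0.175 0.084] 283.0 196.0
start_top 0.48 [0.746 0.355 0.079] 166.0 189.0
jar 0.74 [ 0.689  0.013 -0.003] 286.0 188.0
bowl 0.56 [ 0.727  0.138 -0.004] 244.0 197.0
bowl 0.31 [0.528 0.174 0.082] 284.0 196.0
dome 0.81 [ 0.558  0.316 -0.002] 226.0 244.0
top cam [0.553 0.206 1.029] 446.92931587396504
control_box 0.91 [0.565 0.146 0.   ] 283.0 220.0
control_box 0.83 [ 0.783  0.32  -0.003] 206.0 128.0
lever_knob 0.57 [0.592 0.112 0.082] 301.0 206.0
lever_knob 0.54 [0.805 0.286 0.078] 217.0 110.0
start_top 0.63 [0.746 0.354 0.079] 186.0 138.0
start_top 0.44 [0.525 0.174 0.084] 273.0 238.0
jar 0.66 [0.693 0.013 0.002] 339.0 163.0
bowl 0.73 [0.722 0.135 0.001] 285.0 152.0
dome 0.87 [ 0.557  0.324 -0.001] 206.0 225.0
```

View pics/scene0.png

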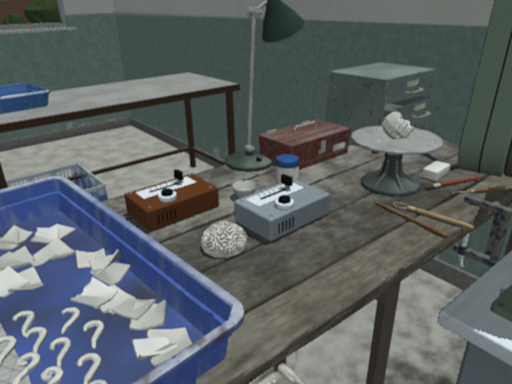

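View pics/top0.png

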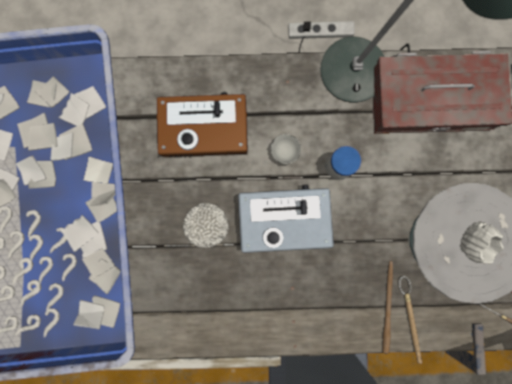

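The pictures show two boxes of the same shape, a grey one (top 285,220; scene 283,210) and a brown one (top 202,125; scene 172,200). Knob candidates are grey at top (301,206) and brown at (217,110). The description says grey, so I choose that one and check it in a crop.

```bash
cat > h.py <<'E'
import numpy as np
from plant import bot, viewer
def ray(c,u,v,z):
    K=viewer.get_calibration(c);R=np.array(K['R']);t=np.array(K['t'])
    o=-R.T@t;d=R.T@np.array([(u-K['cx'])/K['fx'],(v-K['cy'])/K['fy'],1]);return o+d*(z-o[2])/d[2]
def pix(c,p):
    K=viewer.get_calibration(c);q=np.array(K['R'])@np.array(p)+np.array(K['t'])
    return np.array([K['fx']*q[0]/q[2]+K['cx'],K['fy']*q[1]/q[2]+K['cy']])
E
python3 - <<'E'
from h import *
import cv2
im=cv2.imread('pics/top0.png')
c=im[180:260,225:345];cv2.imwrite('pics/crop.png',cv2.resize(c,None,fx=6,fy=6,interpolation=cv2.INTER_CUBIC))
# white label plate min-area rect (on box top z=.06), button housing
g=cv2.cvtColor(c,cv2.COLOR_BGR2GRAY);n,lab,st,ce=cv2.connectedComponentsWithStats((g>205).astype('uint8'))
for i in range(1,n):
    if st[i,4]>60:
        r=cv2.boxPoints(cv2.minAreaRect(np.argwhere(lab==i)[:,::-1].astype(np.float32)))+[225,180]
        print(st[i,4],r.round(1).tolist(),[ray('top',*p,.06)[:2].round(4).tolist() for p in r])
E
```

```text
1132 [[249.6, 199.1], [318.7, 195.4], [319.9, 217.2], [250.8, 221.0]] [[0.6106, 0.2202], [0.6148, 0.0698], [0.5673, 0.0689], [0.5631, 0.2188]]
129 [[264.0, 228.0], [282.0, 228.0], [282.0, 247.0], [264.0, 247.0]] [[0.5473, 0.1906], [0.5462, 0.1517], [0.5054, 0.153], [0.5064, 0.1918]]
```

View pics/crop.png

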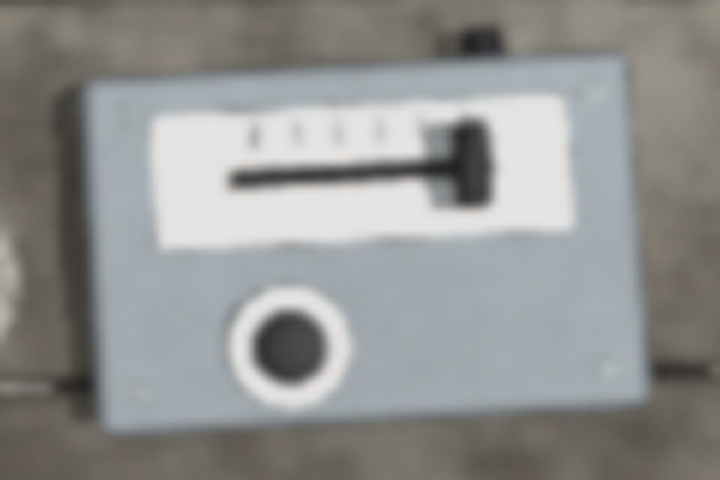

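The crop shows the grey box: black knob at crop (473,163) at the right end of the slot, button at (290,346), so the choice holds. Next I work out the axes, the turntable height and the moves.

```bash
cat >> h.py <<'E'
from scipy.spatial.transform import Rotation as Ro
def move(target,yaw=None):
    s=bot.state();R=Ro.from_quat(s['tcp_rot']);d=R.inv().apply(np.array(target)-s['tool_pos'])/.15
    out=[d.round(3).tolist()]
    if yaw is not None:
        c,n=np.cos(yaw),np.sin(yaw)
        G=Ro.from_matrix(np.array([[c,n,0],[n,-c,0],[0,0,-1.]]))  # tool x at yaw, z down
        out.append(((R.inv()*G).as_rotvec()/np.pi).round(4).tolist())
    print('shift/turn',out,'from',s['tool_pos'].round(4) if hasattr(s['tool_pos'],'round') else s['tool_pos'])
E
python3 - <<'E'
from h import *
cp=lambda x,y:((x+.5)/6-.5+225,(y+.5)/6-.5+180)
for n,x,y,z in (('knob',473,163,.096),('button',290,346,.082),('c1',87,82,.06),('c2',628,57,.06),('c3',650,400,.06),('c4',105,432,.06),('s0',232,180,.06)):
    print(n,ray('top',*cp(x,y),z).round(4))
psi=.028
B=np.mean([ray('top',*cp(*p),.06) for p in ((87,82),(628,57),(650,400),(105,432))],0)
Rz=Ro.from_euler('z',psi)
print('box',B,'knob exp',B+Rz.apply([.025,-.0375,0]),'button exp',B+Rz.apply([-.036,.03,0]))
# turntable: top view (484,242) vs scene (397,110): height where rays meet
for z in (.1,.15,.2,.25): print(z,ray('top',484,242,z)[:2].round(3),pix('scene',ray('top',484,242,z)).round(),'disc edge',ray('top',413,242,z)[:2].round(3))
move([.592,.065,.24],np.pi/2+psi)
E
```

```text
knob [0.5896 0.1077 0.096 ]
button [0.5274 0.1727 0.082 ]
c1 [0.624  0.2427 0.06  ]
c2 [0.6279 0.0465 0.06  ]
c3 [0.5042 0.0433 0.06  ]
c4 [0.4978 0.2392 0.06  ]
s0 [0.5871 0.1911 0.06  ]
box [0.5634764  0.14293227 0.06      ] knob exp [0.58951646 0.10614688 0.06      ] button exp [0.52665062 0.17191264 0.06      ]
0.1 [ 0.507 -0.262] [404. 148.] disc edge [ 0.511 -0.115]
0.15 [ 0.509 -0.236] [400. 133.] disc edge [ 0.513 -0.098]
0.2 [ 0.512 -0.211] [396. 116.] disc edge [ 0.515 -0.081]
0.25 [ 0.514 -0.186] [392.  98.] disc edge [ 0.518 -0.064]
shift/turn [[3.767, -2.579, -0.058], [0.0, 0.0, -0.3718]] from [ 0.2401 -0.5225  0.2313]
```

step_arm(
  rows=[-1,0,0,-0.55,0,0,0,-1,0,0,-0.55,0,0,0,-1,0.94,-0.645,-0.55,0,0,0,-1,0.94,-0.645,-0.55,0,0,0,-1,0.94,-0.645,-0.55,0,0,0,-1,0.94,-0.645,-0.55,0,0,0,-1,0.94,-0.645,-0.55,0,0,0,-1,0.94,-0.645,-0.55,0,0,0],
)

```text
time: 1.37
tool_pos: [0.329, -0.3738, 0.3142]
tcp_rot: [0.976, 0.216, 0.0, 0.0]
ft_force: [0.2, -0.0, 0.2]
width: -0.0
grasp_force: 0.0
```

step_arm(
  rows=[-1,0.94,-0.645,0,0,0,0,-1,0.94,-0.645,0,0,0,0,-1,0.94,-0.645,0,0,0,0,-1,0.94,-0.645,0,0,0,0,-1,0.94,-0.645,0,0,0,0,-1,0.94,-0.645,0,0,0,0],
)

```text
time: 1.87
tool_pos: [0.4163, -0.2283, 0.3139]
tcp_rot: [0.977, 0.215, -0.0, 0.0]
ft_force: [1.0, -0.7, -0.1]
width: -0.0
grasp_force: 0.0
```

step_arm(
  rows=[-1,0.94,-0.645,0,0,0,0,-1,0.94,-0.645,0,0,0,0,-1,0.94,-0.645,0,0,0,0,-1,0.94,-0.645,0,0,0,0,-1,0.94,-0.645,0,0,0,0,-1,0.94,-0.645,0,0,0,0],
)

```text
time: 2.37
tool_pos: [0.504, -0.0825, 0.3135]
tcp_rot: [0.977, 0.215, -0.0, 0.0]
ft_force: [-0.9, -0.2, 0.2]
width: -0.0001
grasp_force: 0.0
```

step_arm(
  rows=[-1,0.94,-0.645,0,0,0,-0.372,-1,0.94,-0.645,0,0,0,-0.372,-1,0.94,-0.645,0,0,0,-0.372,-1,0.94,-0.645,0,0,0,-0.372,-1,0.94,-0.645,0,0,0,-0.372,-1,0.94,-0.645,0,0,0,-0.372,-1,0.94,-0.645,0,0,0,-0.372,-1,0.94,-0.645,0,0,0,-0.372,-1,0.94,-0.645,0,0,0,-0.372,-1,0.94,-0.645,0,0,0,-0.372,-1,0.94,-0.645,0,0,0,-0.372,-1,0.94,-0.645,0,0,0,-0.372],
)

```text
time: 3.37
tool_pos: [0.5912, 0.0617, 0.3136]
tcp_rot: [0.699, 0.715, -0.0, 0.0]
ft_force: [0.4, -0.0, 0.1]
width: 0.0003
grasp_force: 0.0
```

```bash
python3 - <<'E'
from h import *
s=bot.state();print(s['time'],s['tcp_rot'],s['ft_force'],s['width'],s['joint_positions'])
move([.59,.068,.12],np.pi/2+.028)
E
```

```text
3.3667 [ 6.98672559e-01  7.15441409e-01 -4.30765776e-04  2.43950707e-04] [ 0.43420336 -0.02572585  0.14113709] 0.00025670818694907793 [-4.10471761e-02  1.98364451e-01  1.38255804e+00 -9.66876437e-04
  1.56088354e+00 -6.47527823e-02]
shift/turn [[0.044, -0.007, 1.291], [-0.0001, 0.0003, -0.0014]] from [0.5912 0.0617 0.3136]
```

step_arm(
  rows=[-1,0,0,1,0,0,0,-1,0,0,1,0,0,0,-1,0,0,1,0,0,0,-1,0,0,1,0,0,0,-1,0,0,1,0,0,0],
)

```text
time: 3.78
tool_pos: [0.5854, 0.0633, 0.156]
tcp_rot: [0.698, 0.716, -0.005, -0.005]
ft_force: [-0.2, -0.2, -0.0]
width: -0.0001
grasp_force: 0.0
```

step_arm(
  rows=[-1,0,0,0.2,0,0,0,-1,0,0,0.4,0,0,0,-1,0,0,0.5,0,0,0,-1,0,0,0.57,0,0,0,-1,0,0,0.57,0,0,0,-1,0,0,0.57,0,0,0],
)

```text
time: 4.28
tool_pos: [0.5923, 0.0641, 0.0797]
tcp_rot: [0.697, 0.717, 0.001, 0.001]
ft_force: [0.5, -0.5, 0.5]
width: 0.0001
grasp_force: 0.0
```

```bash
python3 - <<'E'
from h import *
import cv2
im=viewer.get_image('scene')[:,:,::-1];u,v=pix('scene',[.59,.1,.08]).astype(int)
a=im[v-40:v+50,u-60:u+60];b=viewer.get_image('top')[180:270,225:345,::-1]
cv2.imwrite('pics/near.png',cv2.resize(np.hstack([a,b]),None,fx=3.3,fy=3.3,interpolation=cv2.INTER_CUBIC))
print(u,v)
E
```

```text
288 180
```

View pics/near.png

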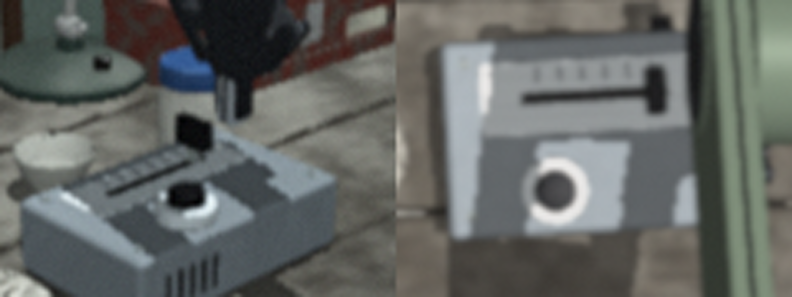

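The near view shows the closed fingers (scene crop 235,95) just right of the knob (195,130), in line with it and above the box top. I'll approach now, then push in small steps.

step_arm(
  rows=[-1,0.04,0,0,0,0,0,-1,0.08,0,0,0,0,0,-1,0.11,0,0,0,0,0,-1,0.12,0,0,0,0,0,-1,0.12,0,0,0,0,0],
)

```text
time: 4.8
tool_pos: [0.5904, 0.0836, 0.0785]
tcp_rot: [0.696, 0.718, 0.0, 0.0]
ft_force: [0.2, 0.4, 0.2]
width: 0.0004
grasp_force: 0.0
```

step_arm(
  rows=[-1,0.01,0,0,0,0,0,-1,0.02,0,0,0,0,0,-1,0.03,0,0,0,0,0,-1,0.03,0,0,0,0,0],
)

```text
time: 5.13
tool_pos: [0.5902, 0.0874, 0.0782]
tcp_rot: [0.697, 0.717, -0.0, -0.0]
ft_force: [0.0, -0.7, 0.5]
width: 0.0001
grasp_force: 0.0
```

step_arm(
  rows=[-1,0.01,0,0,0,0,0,-1,0.02,0,0,0,0,0,-1,0.02,0,0,0,0,0],
)

```text
time: 5.38
tool_pos: [0.5902, 0.0903, 0.0783]
tcp_rot: [0.697, 0.717, -0.0, -0.0]
ft_force: [0.3, -0.8, 0.4]
width: 0.0002
grasp_force: 0.0
```

step_arm(
  rows=[-1,0.007,0,0,0,0,0,-1,0.014,0,0,0,0,0,-1,0.014,0,0,0,0,0],
)

```text
time: 5.63
tool_pos: [0.5902, 0.0918, 0.0783]
tcp_rot: [0.697, 0.717, -0.0, 0.0]
ft_force: [0.1, -2.9, 0.2]
width: -0.0002
grasp_force: 1.2
```

step_arm(
  rows=[-1,0.007,0,0,0,0,0,-1,0.014,0,0,0,0,0,-1,0.014,0,0,0,0,0],
)

```text
time: 5.88
tool_pos: [0.5901, 0.0939, 0.0783]
tcp_rot: [0.697, 0.717, -0.0, 0.0]
ft_force: [0.6, -4.5, -0.3]
width: -0.0003
grasp_force: 2.2
```

step_arm(
  rows=[-1,0.007,0,0,0,0,0,-1,0.014,0,0,0,0,0,-1,0.014,0,0,0,0,0],
)

```text
time: 6.13
tool_pos: [0.5901, 0.0971, 0.0783]
tcp_rot: [0.697, 0.717, 0.0, -0.0]
ft_force: [0.0, -2.2, -0.3]
width: -0.0
grasp_force: 0.9
```

step_arm(
  rows=[-1,0.007,0,0,0,0,0,-1,0.014,0,0,0,0,0,-1,0.014,0,0,0,0,0],
)

```text
time: 6.38
tool_pos: [0.5899, 0.0997, 0.0783]
tcp_rot: [0.697, 0.717, 0.0, -0.0]
ft_force: [-0.3, -0.7, -0.7]
width: -0.0001
grasp_force: 0.0
```

step_arm(
  rows=[-1,0.007,0,0,0,0,0,-1,0.014,0,0,0,0,0,-1,0.014,0,0,0,0,0],
)

```text
time: 6.63
tool_pos: [0.5899, 0.1012, 0.0783]
tcp_rot: [0.697, 0.717, 0.0, -0.0]
ft_force: [-0.7, 0.9, -0.4]
width: 0.0006
grasp_force: 0.0
```

step_arm(
  rows=[-1,0.007,0,0,0,0,0,-1,0.014,0,0,0,0,0,-1,0.014,0,0,0,0,0],
)

```text
time: 6.88
tool_pos: [0.5899, 0.103, 0.0783]
tcp_rot: [0.697, 0.717, 0.0, -0.0]
ft_force: [0.1, -0.6, 0.6]
width: 0.0001
grasp_force: 0.0
```

step_arm(
  rows=[-1,0.007,0,0,0,0,0,-1,0.014,0,0,0,0,0,-1,0.021,0,0,0,0,0,-1,0.028,0,0,0,0,0,-1,0.028,0,0,0,0,0],
)

```text
time: 7.3
tool_pos: [0.5898, 0.1066, 0.0783]
tcp_rot: [0.697, 0.717, -0.0, 0.0]
ft_force: [0.4, -2.6, -0.4]
width: 0.0002
grasp_force: 1.1
```

step_arm(
  rows=[-1,0.007,0,0,0,0,0,-1,0.014,0,0,0,0,0,-1,0.014,0,0,0,0,0],
)

```text
time: 7.55
tool_pos: [0.5897, 0.1085, 0.0783]
tcp_rot: [0.697, 0.717, -0.0, 0.0]
ft_force: [-0.7, -4.8, 0.3]
width: 0.0
grasp_force: 2.1
```

step_arm(
  rows=[-1,0.007,0,0,0,0,0,-1,0.014,0,0,0,0,0,-1,0.014,0,0,0,0,0],
)

```text
time: 7.8
tool_pos: [0.5896, 0.1115, 0.0783]
tcp_rot: [0.697, 0.717, 0.0, -0.0]
ft_force: [0.2, -3.3, 0.8]
width: 0.0001
grasp_force: 1.2
```

step_arm(
  rows=[-1,0.007,0,0,0,0,0,-1,0.014,0,0,0,0,0,-1,0.014,0,0,0,0,0],
)

```text
time: 8.05
tool_pos: [0.5895, 0.1144, 0.0783]
tcp_rot: [0.697, 0.717, 0.001, -0.001]
ft_force: [0.1, -0.1, 0.3]
width: -0.0001
grasp_force: 0.0
```

step_arm(
  rows=[-1,0.007,0,0,0,0,0,-1,0.014,0,0,0,0,0,-1,0.014,0,0,0,0,0],
)

```text
time: 8.3
tool_pos: [0.5894, 0.116, 0.0783]
tcp_rot: [0.697, 0.717, 0.0, -0.0]
ft_force: [0.3, -0.1, -0.7]
width: -0.0001
grasp_force: 0.0
```

Second click has passed, near TCP y 0.1127, as predicted. Third crest should be at about 0.128.

step_arm(
  rows=[-1,0.01,0,0,0,0,0,-1,0.02,0,0,0,0,0,-1,0.03,0,0,0,0,0,-1,0.04,0,0,0,0,0,-1,0.04,0,0,0,0,0],
)

```text
time: 8.72
tool_pos: [0.5893, 0.1213, 0.0783]
tcp_rot: [0.697, 0.717, -0.0, 0.0]
ft_force: [-0.0, -1.3, -0.0]
width: 0.0001
grasp_force: 0.5
```

step_arm(
  rows=[-1,0.007,0,0,0,0,0,-1,0.014,0,0,0,0,0,-1,0.014,0,0,0,0,0],
)

```text
time: 8.97
tool_pos: [0.5893, 0.1229, 0.0783]
tcp_rot: [0.697, 0.717, -0.0, 0.0]
ft_force: [-0.6, -4.2, 0.9]
width: -0.0
grasp_force: 1.9
```

step_arm(
  rows=[-1,0.007,0,0,0,0,0,-1,0.014,0,0,0,0,0,-1,0.014,0,0,0,0,0],
)

```text
time: 9.22
tool_pos: [0.5893, 0.1255, 0.0783]
tcp_rot: [0.697, 0.717, -0.0, 0.0]
ft_force: [0.0, -3.7, 0.5]
width: -0.0003
grasp_force: 1.9
```

step_arm(
  rows=[-1,0.007,0,0,0,0,0,-1,0.01,0,0,0,0,0,-1,0.01,0,0,0,0,0],
)

```text
time: 9.47
tool_pos: [0.5891, 0.1282, 0.0783]
tcp_rot: [0.697, 0.717, 0.001, -0.001]
ft_force: [-1.0, 0.8, 0.0]
width: 0.0
grasp_force: 0.0
```

Third snap: the force dropped to zero. I'll back off, lift and check in the picture.

step_arm(
  rows=[-1,-0.1,0,0,0,0,0,-1,-0.25,0,0,0,0,0,-1,-0.25,0,0,0,0,0,-1,-0.25,0,-0.25,0,0,0,-1,-0.25,0,-0.5,0,0,0,-1,-0.25,0,-0.5,0,0,0,-1,-0.25,0,-0.5,0,0,0],
)

```text
time: 10.05
tool_pos: [0.593, 0.0907, 0.1571]
tcp_rot: [0.697, 0.717, 0.003, 0.002]
ft_force: [0.2, -0.4, -0.1]
width: 0.0
grasp_force: 0.0
```

```bash
python3 - <<'E'
from h import *
import cv2
a=viewer.get_image('scene')[135:245,225:345,::-1];b=viewer.get_image('top')[170:280,225:345,::-1]
cv2.imwrite('pics/after.png',cv2.resize(np.hstack([a,b]),None,fx=3.3,fy=3.3,interpolation=cv2.INTER_CUBIC))
for c in('scene','top'):
  for l in('lever_knob','start_top'):
    print(c,l,[(round(d['score'],2),np.round(d['point'],3)) for d in viewer.tip_of(l,c)[:3]])
move([.527,.1735,.15],np.pi/2+.028)
E
```

```text
scene lever_knob [(0.51, array([0.806, 0.288, 0.082])), (0.43, array([0.59 , 0.151, 0.084]))]
scene start_top [(0.58, array([0.747, 0.356, 0.079]))]
top lever_knob [(0.67, array([0.592, 0.155, 0.084])), (0.55, array([0.807, 0.289, 0.081]))]
top start_top [(0.57, array([0.526, 0.173, 0.084])), (0.56, array([0.742, 0.354, 0.082]))]
shift/turn [[0.569, -0.397, 0.011], [-0.0011, -0.0001, 0.0003]] from [0.589  0.0899 0.1515]
```

View pics/after.png

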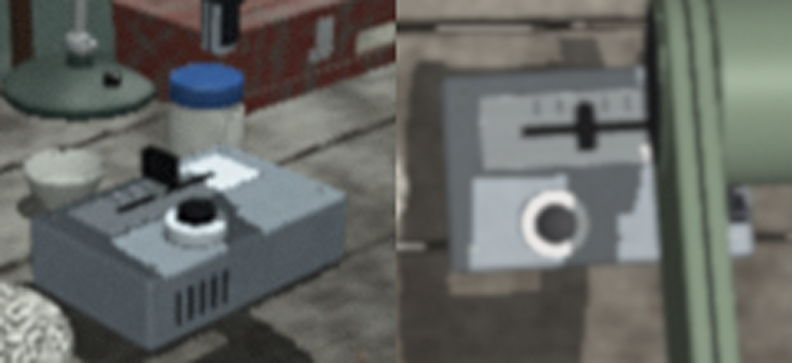

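The knob now stands at y≈0.153, 45 mm on from rest, in the third notch (top crop 587,125). The button is at crop (556,222), clear. On to the button.

step_arm(
  rows=[-1,0.2,-0.14,0,0,0,0,-1,0.4,-0.28,0,0,0,0,-1,0.57,-0.4,0,0,0,0,-1,0.57,-0.4,0,0,0,0,-1,0.57,-0.4,0.2,0,0,0,-1,0.57,-0.4,0.35,0,0,0,-1,0.57,-0.4,0.4,0,0,0,-1,0.57,-0.4,0.4,0,0,0,-1,0.57,-0.4,0.4,0,0,0],
)

```text
time: 11.1
tool_pos: [0.5278, 0.173, 0.0929]
tcp_rot: [0.697, 0.717, -0.001, -0.0]
ft_force: [0.4, 0.0, 0.4]
width: -0.0001
grasp_force: 0.0
```

step_arm(
  rows=[-1,0,0,0.02,0,0,0,-1,0,0,0.04,0,0,0,-1,0,0,0.04,0,0,0],
)

```text
time: 11.35
tool_pos: [0.5284, 0.1732, 0.0878]
tcp_rot: [0.697, 0.717, 0.0, 0.0]
ft_force: [-0.7, -0.3, -0.6]
width: 0.0002
grasp_force: 0.0
```

step_arm(
  rows=[-1,0,0,0.02,0,0,0,-1,0,0,0.04,0,0,0,-1,0,0,0.05,0,0,0,-1,0,0,0.05,0,0,0],
)

```text
time: 11.68
tool_pos: [0.5284, 0.1734, 0.0801]
tcp_rot: [0.697, 0.717, 0.001, 0.0]
ft_force: [0.5, 0.4, 1.8]
width: 0.0001
grasp_force: 1.2
```

step_arm(
  rows=[-1,0,0,0.01,0,0,0,-1,0,0,0.02,0,0,0,-1,0,0,0.02,0,0,0,-1,0,0,0.02,0,0,0],
)

```text
time: 12.02
tool_pos: [0.5284, 0.1733, 0.0773]
tcp_rot: [0.697, 0.717, 0.0, 0.0]
ft_force: [0.7, 0.2, 4.2]
width: -0.0
grasp_force: 2.1
```

step_arm(
  rows=[-1,0,0,0.01,0,0,0,-1,0,0,0.015,0,0,0,-1,0,0,0.015,0,0,0,-1,0,0,0.015,0,0,0,-1,0,0,0.015,0,0,0],
)

```text
time: 12.43
tool_pos: [0.5284, 0.1734, 0.076]
tcp_rot: [0.697, 0.717, 0.0, 0.0]
ft_force: [-2.4, -1.3, 10.2]
width: -0.0004
grasp_force: 5.2
```

Button bottomed (10 N at z 0.076). I'll lift clear.

step_arm(
  rows=[-1,0,0,0,0,0,0,-1,0,0,0,0,0,0,-1,0,0,-0.05,0,0,0,-1,0,0,-0.2,0,0,0,-1,0,0,-0.45,0,0,0,-1,0,0,-0.7,0,0,0,-1,0,0,-0.9,0,0,0,-1,0,0,-0.9,0,0,0,-1,0,0,-0.9,0,0,0,-1,0,0,-0.9,0,0,0],
)

```text
time: 13.27
tool_pos: [0.5266, 0.1732, 0.2081]
tcp_rot: [0.697, 0.717, -0.001, -0.001]
ft_force: [-0.8, -0.0, 0.1]
width: -0.0001
grasp_force: 0.0
```

```bash
python3 - <<'E'
from h import *
s=bot.state();print(s['time'],s['tool_pos'],s['ft_force'])
for c in('scene','top'):
  viewer.get_image(c)
  for l in('lever_knob','start_top','jar','bowl','dome'):
    print(c,l,[(round(d['score'],2),np.round(d['point'],3)) for d in viewer.tip_of(l,c)[:2]])
E
```

```text
13.2667 [0.52656592 0.17320451 0.2081265 ] [-0.84681392 -0.03152263  0.11177644]
scene lever_knob [(0.71, array([0.59 , 0.154, 0.081])), (0.56, array([0.809, 0.288, 0.084]))]
scene start_top [(0.66, array([0.525, 0.175, 0.083])), (0.53, array([0.745, 0.356, 0.079]))]
scene jar [(0.74, array([0.688, 0.013, 0.001]))]
scene bowl [(0.68, array([ 0.724,  0.139, -0.001]))]
scene dome [(0.68, array([ 0.56 ,  0.32 , -0.003]))]
top lever_knob [(0.62, array([0.806, 0.285, 0.079])), (0.45, array([0.59 , 0.157, 0.085]))]
top start_top [(0.57, array([0.746, 0.354, 0.082]))]
top jar [(0.78, array([0.688, 0.015, 0.004]))]
top bowl [(0.69, array([0.721, 0.136, 0.004]))]
top dome [(0.81, array([ 0.554,  0.32 , -0.   ]))]
```

Everything is in place; I'm handing in.

```bash
python3 -c "
from plant import bot
print(bot.hand_in())"
```

```text
the job is handed in; nothing more can be done
None
```

I handed the job in at about 14 s: the lever measures in the third notch, the start button was pressed to its stop (10 N) and was up again, and the jar, bowl and dome measured where they stood; no verdict came back.

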